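# Find the candles that were never poured

### The arm

A 7-joint arm with a two-finger parallel gripper is mounted at the origin on the work surface. World frame = base frame: x ahead of the robot, y to its left, z up, the work surface at z = 0. Lengths are in m, angles in rad, forces in N, time in s.
With the tool pointing down it reaches from about 0.425 to 0.875 m from the base axis. Payload 4.7 kg.
Tool frame: the origin (TCP) lies midway between the tips of the shut fingers; the grasp point (between the pads) lies 19 mm behind it; z points along the fingers, y is the line along which they close (so a half turn about z gives the same grasp; the last joint's range is limited). The gripper opens to 87 mm and grips with 3 to 60 N. Pads are 19 mm wide; open, the fingers measure 117 mm over their backs; the gripper's body (75 mm by 190 mm) begins 51 mm behind the grasp point.
Start: joints at [1.119, 0.321, -0.07, 1.45, 0.023, 1.371, -0.057], TCP at [0.292, -0.581, 0.187] pointing down, gripper open.
Joint ranges: [-2.86, 2.86], [-0.3, 2.09], [-1.38, 1.24], [0.06, 2.45], [-1.56, 4.7], [0.09, 2.05], [-2.69, 2.69]. Speed limits (rad/s): [2.57, 2.57, 3.14, 3.14, 3.14, 3.14, 3.14].

### API

Orientations are given as a rotation vector (axis times angle).
In Python, from bench import ctrl gives the robot as it stands. The module is installed in compiled form; this text tells all that it offers.
- The arm moves only by the tool carry_out, never from a script. Its argument "steps" is a list of rows, each a list of 7 numbers: the turn, a rotation vector about the world's x, y, z in degrees, then the shift along the world's x, y, z in cm, then the opening, from 0 (shut) to 1 (fully open). A call has 1 to 12 rows; each row is the pose to reach, as a shift and turn from the pose commanded when the call began; what a row does not reach only later rows make up. A row lasts 1/10 s, in which the tool goes at most 50 mm and 8.59 degrees, less where a joint would pass 70% of its speed; a pose out of reach is approached as far as the arm can. A call with a gripper value outside its range is refused whole. The fingers move at their own pace and stop on an object; "squeeze" is the grip in N (left out, the last holds). Time passes only in rows, so rows that repeat a pose let the fingers close. It gives the time, the measured TCP pose, the force, the opening and the grip force at its end, in the units of the state.
- ctrl.get_state(): the state, without advancing time (a new reading comes with each control period).
- ctrl.get_image(name): name is "scene" or "side" or "wrist"; returns a dict with "pixels" (480x640x3 uint8, red, green, blue), "camera_matrix" (3x3 intrinsics, pixels), "k1" (the pictures are not rectified: a ray, as slopes to the right and down, at radius r is drawn at 1 + k1 r^2 times it, then the intrinsics apply), "cam_to_world" (4x4, takes a point from camera to world coordinates); the wrist camera has in their place "T_tool_cam" (4x4, takes a point from camera to tool coordinates, whose origin is the TCP and whose axes are the flange's). Camera axes: x right, y down, z forward; pixel columns grow to the right and rows downward; lengths in m; the calibration is good to about 2 mm. A picture is of the moment at which its call begins: read the wrist's pose just before it. There is no depth.
- ctrl.close_job(): hands the job in; it is judged then, once.
The state is a dict: "time": time; "joint_positions": joint angles; "qd": joint speeds; "joint_torque": joint torques, N m; "position": TCP position; "tool_rot": TCP orientation; "ft_force": force on the tool from outside, world axes, zero at the start; "torque": the same for the moment, N m; "grip_width": opening from 0.0 (shut) to 1.0 (fully open); "grip_force": force on a finger pad.
Only numpy, scipy, OpenCV 4.12 (cv2) and the standard library are available. Lean on these libraries where they do the work, as an engineer would, in place of code of your own. Each camera call takes 0.05 s, during which the arm holds its last target. There are 200 camera calls.

### The job

The lidded candles on the sheet pan look alike, but some were never filled. Swing the lamp arm clear of the pan, right back against its stop; then feel the weight of each candle, stand the filled ones upright in the shallow carton and leave the unfilled ones standing on the pan. Once they are sorted, swing the lamp head back over the middle of the pan for the pourer, and leave everything else where it is.

Things in the scene. Friction and masses are not known exactly. Their poses are not given: they have to be found in the camera images.
- candle_a: lidded candle A: matt black tumbler 64 mm across, 58 mm tall, with a light wooden lid 60 mm across and 10 mm thick fixed on top (68 mm in all, one rigid piece); origin: centre of its underside, z up. Either filled, 0.30 to 0.36 kg, or never filled, 0.17 to 0.21 kg; nothing to be seen tells which. It may be absent in a run (then None)
- candle_b: lidded candle B: matt black tumbler 64 mm across, 58 mm tall, with a light wooden lid 60 mm across and 10 mm thick fixed on top (68 mm in all, one rigid piece); origin: centre of its underside, z up. Either filled, 0.30 to 0.36 kg, or never filled, 0.17 to 0.21 kg; nothing to be seen tells which. It may be absent in a run (then None)
- candle_c: lidded candle C: matt black tumbler 64 mm across, 58 mm tall, with a light wooden lid 60 mm across and 10 mm thick fixed on top (68 mm in all, one rigid piece); origin: centre of its underside, z up. Either filled, 0.30 to 0.36 kg, or never filled, 0.17 to 0.21 kg; nothing to be seen tells which. It may be absent in a run (then None)
- candle_d: lidded candle D: matt black tumbler 64 mm across, 58 mm tall, with a light wooden lid 60 mm across and 10 mm thick fixed on top (68 mm in all, one rigid piece); origin: centre of its underside, z up. Either filled, 0.30 to 0.36 kg, or never filled, 0.17 to 0.21 kg; nothing to be seen tells which. It may be absent in a run (then None)
- candle_e: lidded candle E: matt black tumbler 64 mm across, 58 mm tall, with a light wooden lid 60 mm across and 10 mm thick fixed on top (68 mm in all, one rigid piece); origin: centre of its underside, z up. Either filled, 0.30 to 0.36 kg, or never filled, 0.17 to 0.21 kg; nothing to be seen tells which. It may be absent in a run (then None)
- candle_f: lidded candle F: matt black tumbler 64 mm across, 58 mm tall, with a light wooden lid 60 mm across and 10 mm thick fixed on top (68 mm in all, one rigid piece); origin: centre of its underside, z up. Either filled, 0.30 to 0.36 kg, or never filled, 0.17 to 0.21 kg; nothing to be seen tells which. It may be absent in a run (then None)
- pan: aluminium sheet pan fixed to the table, 300 mm (its x) by 400 mm (its y), floor 4 mm thick, rim 20 mm high and 6 mm thick; origin: centre of its underside. All candles start on it, at least 85 mm from centre to centre
- pan_middle (a point): middle of the pan's floor, on its upper face (4 mm above the table); axes as the pan's
- carton: shallow open cardboard carton fixed to the table, 240 by 240 mm outside, 34 mm high, walls and floor 5 mm thick, empty at the start; origin: centre of its underside. Room for up to four candles two by two, 100 mm apart, with space for the fingers
- carton_middle (a point): middle of the carton's inner floor (5 mm above the table); axes as the carton's
- lamp_arm (a joint): swing of the lamp arm about its upright post, rad: 0 = against its stop, to the right of the pan and clear of it; grows as the head swings leftwards (clockwise from above) over the pan, about 1.1 over its middle. Stiff hinge: stays where left, takes about 1.3 N at the rubber sleeve
- lamp_grip (a point): middle of the rubber sleeve on the level tube of the lamp arm, 192 mm from the hinge axis, 212 mm above the table; tube 20 mm thick, sleeve 25 mm thick and 60 mm long; take it or push it here from above, fingers either side. Its x axis points level along the tube, from the head to the hinge
- lamp_head (a point): middle of the round flat lamp head, 300 mm from the hinge axis, 144 mm across, from 172 to 194 mm above the table (its stem rises to 220 mm)
- marker: bystander: grey marker pen, 12 mm thick, 110 mm long, lying on the pan along its left (+y) rim
- label_roll: bystander: roll of white labels lying flat, 90 mm across, 45 mm high, beyond the pan
- tin1: bystander: closed aluminium tin, 65 mm across, 38 mm high, beyond the pan
- tin2: bystander: a second such tin
- lids: bystander: two spare wooden lids stuck in a stack, 60 mm across, 20 mm high, on the table right of the pan
There are look-alikes about, which are no part of the job. Leave any red or yellow look-alike of the candle_f alone.

How it is judged:
By the outcome, as a careful person would: the job done as asked, in the order asked, and still so for the second after the job is handed in, with the robot touching nothing.
Of candle_a, candle_b, candle_c, candle_d, candle_e, candle_f only 4 to 6 are there at a start; the rules pass over those that are not, and their reading is None.
At some moment in a run one of candle_a, candle_b, candle_c, candle_d, candle_e, candle_f may be knocked a few centimetres aside while the robot is not near it.
Once in a run the grip may slacken for a moment while it holds something.
It also fails if it takes over 210 s, if anything falls off the work surface, if the arm or the gripper's body presses on something with over 40 N, if the wrist force passes 120 N, or if a joint passes its speed limit or range.

## Working session

There is one attempt and no reset: what is moved stays moved. The work goes in short steps, Python scripts to look and compute and a tool call to move; the robot and the scene stay as the last step left them, time stands still between calls to the robot, and variables do not carry over. Pictures are saved under pics/ and viewed, at most 16 in all, crops included, and the job is handed in when it is done.

Besides the shell and the picture viewer there is one more tool, called after "Request:" by a JSON object that holds its "fn" and its "kwargs". carry_out: Moves the arm, as the interface text tells. Its arguments: {"type":"object","properties":{"steps":{"type":"array","items":{"type":"array","items":{"type":"number"}}},"squeeze":{"type":"number"}},"required":["steps"]}

```bash
mkdir -p pics; cat > h.py <<'E'
import numpy as np, cv2, json, pickle
from bench import ctrl
from scipy.spatial.transform import Rotation as R
def shot(name,out):
    s=ctrl.get_state(); im=ctrl.get_image(name)
    if name=="wrist":
        T=np.eye(4);T[:3,:3]=R.from_rotvec(s["tool_rot"]).as_matrix();T[:3,3]=s["position"]
        im["cam_to_world"]=T@np.array(im["T_tool_cam"])
    im={k:np.array(v) for k,v in im.items()}
    cv2.imwrite(f"pics/{out}.png",im["pixels"][:,:,::-1]); pickle.dump(im,open(f"pics/{out}.pkl","wb")); return im
def load(out): return pickle.load(open(f"pics/{out}.pkl","rb"))
def p2w(im,u,v,z):
    K=im["camera_matrix"];k=float(im["k1"]);d=np.array([(u-K[0,2])/K[0,0],(v-K[1,2])/K[1,1]])
    x=d.copy()
    for _ in range(30): x=d/(1+k*(x@x))
    C=im["cam_to_world"];r=C[:3,:3]@np.array([x[0],x[1],1]);o=C[:3,3]
    return o+r*(z-o[2])/r[2]
def w2p(im,p):
    C=im["cam_to_world"];q=C[:3,:3].T@(np.array(p)-C[:3,3]);x=q[:2]/q[2];x=x*(1+float(im["k1"])*(x@x));K=im["camera_matrix"]
    return np.array([K[0,0]*x[0]+K[0,2],K[1,1]*x[1]+K[1,2]])
E
python3 - <<'E'
from h import *
np.set_printoptions(precision=3,suppress=True)
s=ctrl.get_state();print(s)
for n in ("scene","side"):
    im=shot(n,n+"0");print(n,im["cam_to_world"],im["camera_matrix"],im["k1"])
E
```

```text
{'time': 0.0, 'joint_positions': array([ 1.119,  0.322, -0.07 ,  1.452,  0.023,  1.371, -0.057]), 'qd': array([ 0.001,  0.   , -0.002, -0.   , -0.   , -0.001, -0.   ]), 'joint_torque': array([ -0.   , -49.129,  -0.404, -31.253,  -0.064,   0.044,   0.   ]), 'position': array([ 0.292, -0.58 ,  0.186]), 'tool_rot': array([-3.055, -0.725,  0.001]), 'ft_force': array([-0.373,  0.198, -0.274]), 'torque': array([ 0.   ,  0.019, -0.029]), 'grip_force': 0.0, 'grip_width': 1.0007527836818053}
scene [[-0.917  0.322 -0.236  0.807]
 [ 0.399  0.754 -0.522  0.511]
 [ 0.009 -0.573 -0.82   0.993]
 [ 0.     0.     0.     1.   ]] [[490.649   0.    308.406]
 [  0.    490.649 235.491]
 [  0.      0.      1.   ]] -0.013564494443867193
side [[-0.872 -0.289  0.396  0.102]
 [-0.49   0.509 -0.708  0.801]
 [ 0.003 -0.811 -0.585  0.825]
 [ 0.     0.     0.     1.   ]] [[610.474   0.    323.847]
 [  0.    610.474 241.344]
 [  0.      0.      1.   ]] 0.018910639956012634
```

View pics/scene0.png

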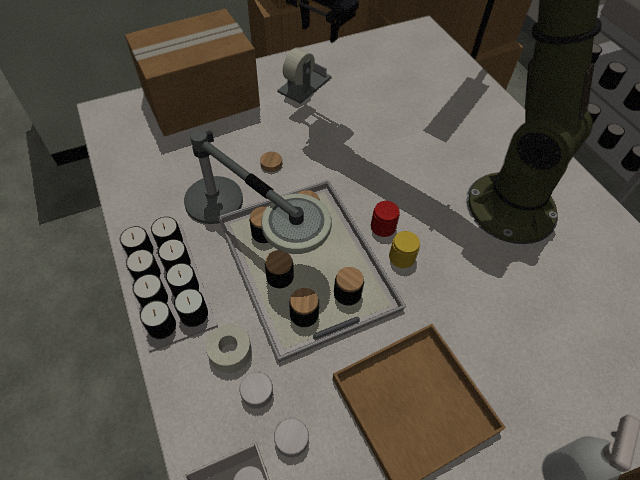

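View pics/side0.png

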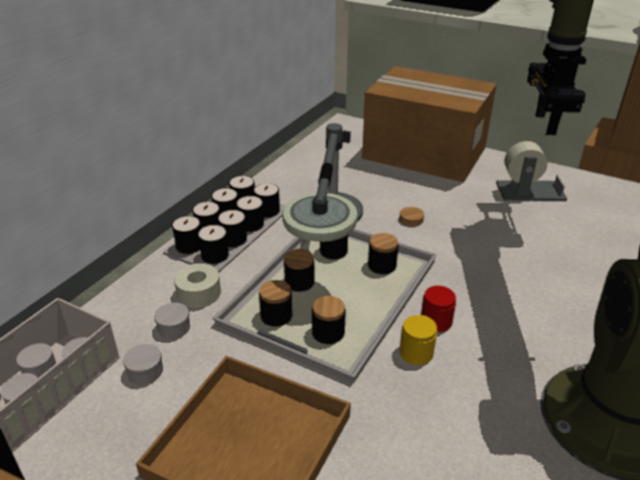

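The scene view shows lids at (259,215), (309,197, half hidden), (279,260), (305,299) and (349,278). In the side view they are at (334,237), (383,243), (299,262), (276,290) and (328,308). Look-alikes that I'll leave alone:
- the red can at scene (385,212)
- the yellow can at scene (404,242)
- the white-topped black candles, 8 of them, around (160,270)
- the spare lids at (271,160)

The lamp head is at (295,222), the sleeve at about (258,187), the post at (205,145) and the carton at (418,405).

```bash
python3 - <<'E'
from h import *
np.set_printoptions(precision=3,suppress=True)
a=load("scene0");b=load("side0")
for n,p,q,z in [("c1",(260,214),(334,238),.072),("c2",(312,195),(383,243),.072),("c3",(279,261),(299,262),.072),("c4",(305,299),(276,290),.072),("c5",(349,278),(328,308),.072),("head",(296,220),(320,214),.194),("sleeve",(258,187),(326,170),.212),("hinge",(203,146),(334,132),.212),
 ("pan1",(222,217),(0,0),.02),("pan2",(328,184),(434,257),.02),("pan3",(402,306),(352,376),.02),("pan4",(279,355),(217,318),.02),
 ("car",(432,328),(349,406),.034),("car",(334,377),(228,361),.034),("car",(502,429),(0,0),.034),("car",(0,0),(143,466),.034),("red",(386,208),(439,294),.07),("yel",(405,240),(419,325),.07)]:
    print(n,p2w(a,*p,z)[:2],p2w(b,*q,z)[:2])
# close crops
sc=a["pixels"][170:340,200:420,::-1];sd=b["pixels"][180:350,220:440,::-1]
cv2.imwrite("pics/crop0.png",np.vstack([cv2.resize(x,None,fx=1.75,fy=1.75,interpolation=3)*1 for x in(sc,sd)]))
E
```

```text
c1 [ 0.622 -0.177] [ 0.599 -0.131]
c2 [ 0.486 -0.182] [ 0.5   -0.166]
c3 [ 0.629 -0.038] [ 0.62  -0.023]
c4 [0.613 0.071] [0.613 0.072]
c5 [0.506 0.062] [0.503 0.068]
head [ 0.585 -0.043] [ 0.578 -0.035]
sleeve [ 0.629 -0.141] [ 0.635 -0.16 ]
hinge [ 0.701 -0.301] [ 0.706 -0.324]
pan1 [ 0.702 -0.244] [ 3.003 -1.147]
pan2 [ 0.414 -0.239] [ 0.409 -0.24 ]
pan3 [0.413 0.146] [0.41  0.149]
pan4 [0.703 0.144] [0.702 0.147]
car [0.386 0.222] [0.38  0.219]
car [0.621 0.235] [0.608 0.236]
car [0.373 0.451] [ 2.952 -1.113]
car [ 1.138 -1.483] [0.592 0.464]
red [ 0.338 -0.077] [ 0.34  -0.071]
yel [0.343 0.022] [0.341 0.026]
```

View pics/crop0.png

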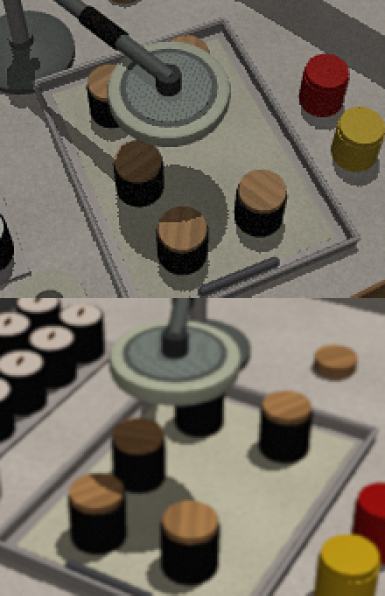

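The crops show five natural wooden-lidded black candles and no sixth. They are the ones to sort. The red and yellow cans and the tray candles are not. The hinge is at about (0.704,-0.312), the head at (0.58,-0.04) and the sleeve at about (0.627,-0.14). I'll hover over the sleeve first.

Request:
{"fn": "carry_out", "kwargs": {"steps": [[0,0,0,0,0,5,1],[0,0,0,0,0,10,1],[0,0,8,3,4,14,1],[0,0,16,6,8,14,1],[0,0,24,9,12,14,1],[0,0,32,12,16,14,1],[0,0,40,15,20,14,1],[0,0,48,18,24,14,1],[0,0,56,21,28,14,1],[0,0,64,24,32,14,1],[0,0,72,27,36,14,1],[0,0,80,30,40,14,1]]}}

```text
time: 1.3
position: [0.5857, -0.1883, 0.327]
tool_rot: [-1.869, -2.525, 0.001]
ft_force: [0.9, -0.3, 0.6]
grip_width: 0.996
grip_force: 0.0
```

Request:
{"fn": "carry_out", "kwargs": {"steps": [[0,0,7,3.5,4,0,1],[0,0,7,3.5,4,0,1],[0,0,7,3.5,4,0,1],[0,0,7,3.5,4,0,1]]}}

```text
time: 1.7
position: [0.6194, -0.1516, 0.3268]
tool_rot: [-1.721, -2.628, 0.002]
ft_force: [0.6, -0.9, -0.2]
grip_width: 1.003
grip_force: 0.0
```

```bash
python3 - <<'E'
from h import *
np.set_printoptions(precision=3,suppress=True)
s=ctrl.get_state();print(s["time"],s["position"],s["tool_rot"],s["joint_positions"],s["ft_force"])
im=shot("wrist","w1");print(im["T_tool_cam"],im["camera_matrix"],im["cam_to_world"])
E
```

```text
1.7 [ 0.619 -0.152  0.327] [-1.721 -2.628  0.002] [ 0.591  0.314 -0.532  1.223  0.159  1.646  0.503] [ 0.579 -0.947 -0.235]
[[-0.    -0.962 -0.275  0.075]
 [ 1.    -0.     0.001  0.001]
 [-0.001 -0.275  0.962 -0.197]
 [ 0.     0.     0.     1.   ]] [[362.971   0.    322.531]
 [  0.    362.971 237.152]
 [  0.      0.      1.   ]] [[ 0.917  0.384  0.109  0.591]
 [ 0.399 -0.881 -0.252 -0.083]
 [-0.001  0.275 -0.961  0.524]
 [ 0.     0.     0.     1.   ]]
```

View pics/w1.png

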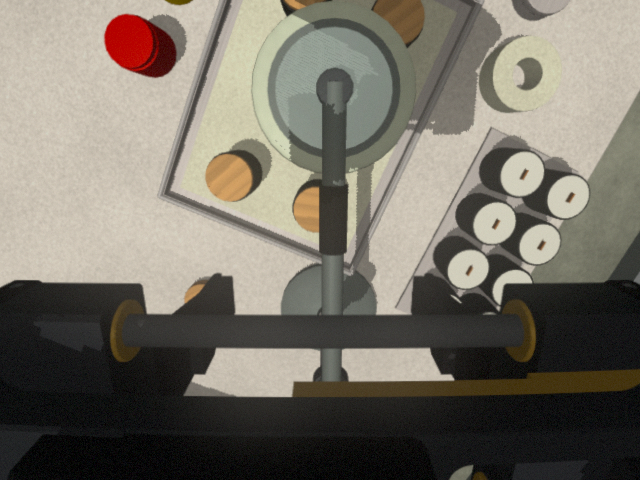

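The wrist view shows the sleeve from (335,183) to (333,253), the head at (334,87), and lids at (231,177) and (313,206).

```bash
python3 - <<'E'
from h import *
np.set_printoptions(precision=3,suppress=True)
w=load("w1")
for n,p,z in [("sl",(334,218),.212),("sleevehead",(335,183),.212),("sleeve hinge end",(333,253),.212),("head",(333,87),.194),("c",(231,177),.072),("c",(315,206),.072),("c",(397,18),.072),("hingeend",(331,370),.212),("cor",(160,195),.02),("cor",(353,272),.02)]: print(n,p2w(w,*p,z))
E
```

```text
sl [ 0.629 -0.144  0.212]
sleevehead [ 0.617 -0.116  0.212]
sleeve hinge end [ 0.641 -0.174  0.212]
head [ 0.583 -0.044  0.194]
c [ 0.507 -0.175  0.072]
c [ 0.617 -0.167  0.072]
c [0.617 0.067 0.072]
hingeend [ 0.69  -0.289  0.212]
cor [ 0.413 -0.25   0.02 ]
cor [ 0.711 -0.246  0.02 ]
```

Request:
{"fn": "carry_out", "kwargs": {"steps": [[0,0,0,1,0.8,-3,1],[0,0,0,1,0.8,-7,1],[0,0,0,1,0.8,-10.5,1],[0,0,0,1,0.8,-13.4,1],[0,0,0,1,0.8,-13.4,1],[0,0,0,1,0.8,-13.4,0.4],[0,0,0,1,0.8,-13.4,0.4],[0,0,0,1,0.8,-13.4,0.4],[0,0,0,1,0.8,-13.4,0.4]]}}

```text
time: 2.65
position: [0.6308, -0.1421, 0.1949]
tool_rot: [1.717, 2.628, 0.001]
ft_force: [0.5, -0.0, 0.1]
grip_width: 0.724
grip_force: 0.0
```

Request:
{"fn": "carry_out", "kwargs": {"steps": [[0,0,0,0,0,0,0.45],[0,0,0,0,0,0,0.45],[0,0,0,0,0,0,0.45],[0,0,4,-1.1,-0.6,0,0.45],[0,0,8,-2.2,-1.2,0,0.45],[0,0,12,-3.3,-1.9,0,0.45],[0,0,16,-4.4,-2.7,0,0.45],[0,0,20,-5.4,-3.6,0,0.45],[0,0,24,-6.4,-4.5,0,0.45],[0,0,28,-7.3,-5.5,0,0.45],[0,0,32,-8.1,-6.6,0,0.45],[0,0,32,-8.1,-6.6,0,0.45]]}}

```text
time: 3.85
position: [0.5479, -0.2103, 0.1933]
tool_rot: [-0.932, -3.0, 0.002]
ft_force: [-0.3, 0.4, 0.0]
grip_width: 0.45
grip_force: 0.0
```

Request:
{"fn": "carry_out", "kwargs": {"steps": [[0,0,4,-0.7,-1.1,0,0.45],[0,0,8,-1.4,-2.3,0,0.45],[0,0,12,-1.9,-3.5,0,0.45],[0,0,16,-2.4,-4.8,0,0.45],[0,0,20,-2.8,-6.1,0,0.45],[0,0,24,-3.1,-7.4,0,0.45],[0,0,28,-3.3,-8.7,0,0.45],[0,0,32,-3.4,-10,0,0.45],[0,0,32,-3.4,-10,0,0.45]]}}

```text
time: 4.75
position: [0.5149, -0.3095, 0.193]
tool_rot: [-0.069, -3.141, 0.0]
ft_force: [0.1, 0.0, 0.5]
grip_width: 0.45
grip_force: 0.0
```

Request:
{"fn": "carry_out", "kwargs": {"steps": [[0,0,2,0,-0.8,0,0.45],[0,0,4,0,-1.6,0,0.45],[0,0,4,0,-2.2,0,0.45],[0,0,4,0,-2.6,0,0.45],[0,0,4,0,-2.6,0,0.45]]}}

```text
time: 5.25
position: [0.5151, -0.334, 0.1932]
tool_rot: [0.044, -3.141, -0.001]
ft_force: [0.4, 0.5, -0.5]
grip_width: 0.451
grip_force: 0.0
```

```bash
python3 - <<'E'
from h import *
shot("scene","scene1");shot("side","side1")
a=load("scene1")["pixels"][:,:,::-1];b=load("side1")["pixels"][:,:,::-1]
cv2.imwrite("pics/v1.png",np.hstack([a[60:380,130:480],b[90:410,160:510]]))
E
```

```text
(no output)
```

View pics/v1.png

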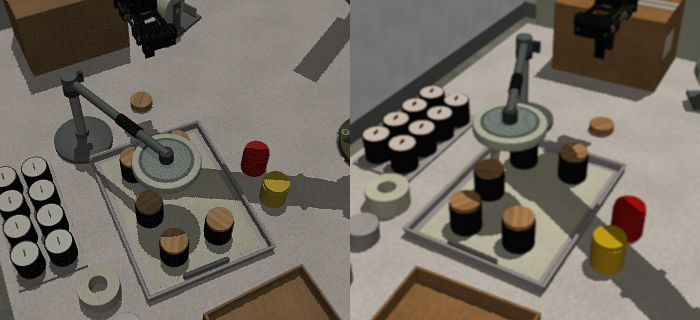

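The lamp head is still at scene (296,220), so it did not follow. I'll check where the gripper really is.

```bash
python3 - <<'E'
from h import *
np.set_printoptions(precision=3,suppress=True)
s=ctrl.get_state()
print(s["position"],s["joint_positions"])
for n in("scene1","side1"): print(n,w2p(load(n),s["position"]))
w=shot("wrist","w2")
a=load("scene1")["pixels"][:,:,::-1]
cv2.imwrite("pics/v2.png",np.hstack([cv2.resize(w["pixels"][:,:,::-1],(400,300)),cv2.resize(a[0:240,140:460],(400,300))]))
E
```

```text
[ 0.515 -0.333  0.193] [ 0.995  0.289 -0.568  1.522  0.156  1.377  2.016]
scene1 [275.804 120.909]
side1 [412.395 157.108]
```

View pics/v2.png

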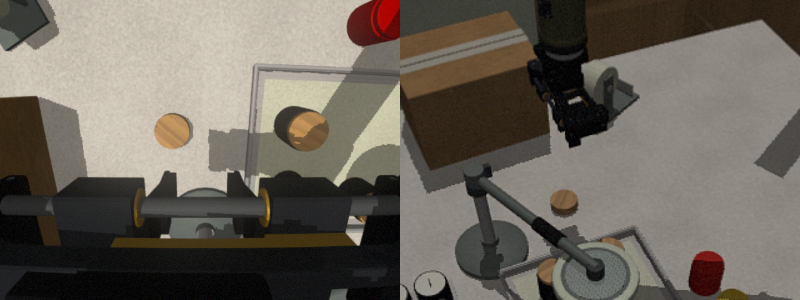

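```bash
python3 - <<'E'
from h import *
for n,(u,v,r) in {"scene":(296,215,60),"side":(320,190,60)}.items():
    A,B=[cv2.cvtColor(load(n+k)["pixels"],cv2.COLOR_RGB2GRAY)[v-r:v+r,u-r:u+r].astype(np.float32) for k in "01"]
    print(n,cv2.phaseCorrelate(A,B),np.abs(A-B).mean())
print(ctrl.get_state()["joint_torque"])
E
```

```text
scene ((0.012700453809372902, 0.08106261059842268), 0.7970483409033882) 11.721598
side ((-0.0190980758702608, 0.02807400521282233), 0.9383527199427287) 3.9502778
[ 1.66226858e-01 -4.27074516e+01 -4.45565611e+00 -3.09471202e+01
  9.91246733e-02  5.24174224e-02 -9.90405679e-03]
```

Request:
{"fn": "carry_out", "kwargs": {"steps": [[0,0,0,0,0,5,1],[0,0,0,0,0,10,1],[0,0,-8,0.1,3.5,12,1],[0,0,-16,0.3,6,12,1],[0,0,-24,0.6,8.5,12,1],[0,0,-32,2,11,12,1],[0,0,-40,4,13,12,1],[0,0,-48,6,15,12,1],[0,0,-56,8,17,12,1],[0,0,-64,10,18.5,12,1],[0,0,-70,11.5,19.1,12,1],[0,0,-70,11.5,19.1,12,1]]}}

```text
time: 6.6
position: [0.6313, -0.1401, 0.3126]
tool_rot: [-1.759, -2.602, -0.002]
ft_force: [-0.1, -0.1, -0.6]
grip_width: 0.995
grip_force: 0.0
```

Request:
{"fn": "carry_out", "kwargs": {"steps": [[0,0,1.5,-0.2,-0.4,-4,1],[0,0,1.5,-0.2,-0.4,-8,1],[0,0,1.5,-0.2,-0.4,-12,1],[0,0,1.5,-0.2,-0.4,-13.6,1],[0,0,1.5,-0.2,-0.4,-13.6,1]]}}

```text
time: 7.1
position: [0.6259, -0.1475, 0.1751]
tool_rot: [-1.727, -2.619, 0.003]
ft_force: [-0.0, 0.7, 0.6]
grip_width: 0.999
grip_force: 0.0
```

```bash
python3 - <<'E'
from h import *
a=shot("scene","scene2")["pixels"][:,:,::-1];b=shot("side","side2")["pixels"][:,:,::-1]
cv2.imwrite("pics/v3.png",np.hstack([cv2.resize(a[100:280,160:360],(400,360)),cv2.resize(b[70:250,220:420],(400,360))]))
E
```

```text
(no output)
```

View pics/v3.png

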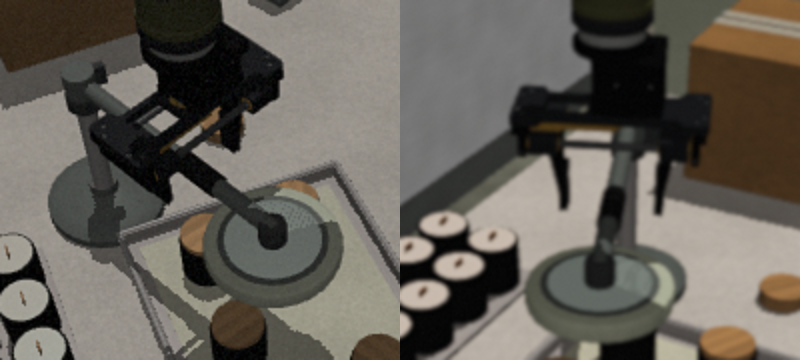

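The fingers now clearly straddle the tube. I'll close lightly onto it, so that contact is confirmed.

Request:
{"fn": "carry_out", "kwargs": {"squeeze": 10, "steps": [[0,0,0,0,0,0,0.1],[0,0,0,0,0,0,0.1],[0,0,0,0,0,0,0.1],[0,0,0,0,0,0,0.1],[0,0,0,0,0,0,0.1],[0,0,0,0,0,0,0.1],[0,0,0,0,0,0,0.1],[0,0,0,0,0,0,0.1],[0,0,0,0,0,0,0.1],[0,0,0,0,0,0,0.1],[0,0,0,0,0,0,0.1]]}}

```text
time: 8.3
position: [0.6278, -0.147, 0.1772]
tool_rot: [-1.73, -2.622, 0.0]
ft_force: [-0.6, 0.7, 0.5]
grip_width: 0.218
grip_force: 10.0
```

Request:
{"fn": "carry_out", "kwargs": {"steps": [[0,0,2,-0.6,-0.3,0,0.1],[0,0,4,-1.1,-0.6,0,0.1],[0,0,6,-1.7,-0.9,0,0.1],[0,0,8,-2.2,-1.2,0,0.1],[0,0,8,-2.2,-1.2,0,0.1]]}}

```text
time: 8.8
position: [0.6049, -0.1588, 0.1772]
tool_rot: [-1.542, -2.735, 0.001]
ft_force: [-2.3, 2.5, 0.2]
grip_width: 0.221
grip_force: 10.0
```

```bash
python3 - <<'E'
from h import *
a=shot("scene","scene3")["pixels"][:,:,::-1];b=shot("side","side3")["pixels"][:,:,::-1]
cv2.imwrite("pics/v4.png",np.hstack([cv2.resize(a[100:280,160:360],(400,360)),cv2.resize(b[70:250,220:420],(400,360))]))
E
```

```text
(no output)
```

View pics/v4.png

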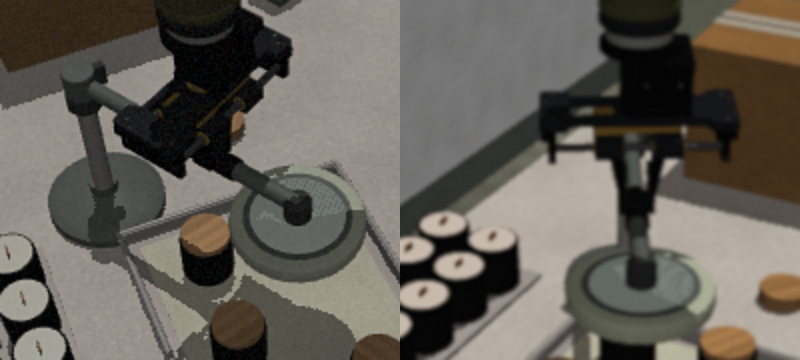

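It moves now. Open fingers evidently end higher than the TCP. I'll continue along the arc.

Request:
{"fn": "carry_out", "kwargs": {"steps": [[0,0,4,-1.1,-0.7,0,0.1],[0,0,8,-2.1,-1.5,0,0.1],[0,0,12,-3.1,-2.4,0,0.1],[0,0,16,-4.0,-3.4,0,0.1],[0,0,20,-4.9,-4.4,0,0.1],[0,0,24,-5.7,-5.5,0,0.1],[0,0,28,-6.4,-6.6,0,0.1],[0,0,32,-7.0,-7.8,0,0.1],[0,0,36,-7.5,-9.0,0,0.1],[0,0,40,-8.0,-10.2,0,0.1],[0,0,44,-8.3,-11.5,0,0.1],[0,0,48,-8.6,-12.8,0,0.1]]}}

```text
time: 10.1
position: [0.516, -0.286, 0.1772]
tool_rot: [-0.291, -3.119, -0.003]
ft_force: [-10.8, 4.5, 6.3]
grip_width: 0.22
grip_force: 10.0
```

Request:
{"fn": "carry_out", "kwargs": {"steps": [[0,0,4,-0.2,-1.3,0,0.1],[0,0,8,-0.3,-2.6,0,0.1],[0,0,10,-0.3,-3.3,0,0.1],[0,0,10,-0.3,-3.3,0,0.1]]}}

```text
time: 10.5
position: [0.513, -0.3234, 0.1772]
tool_rot: [-0.028, -3.135, 0.003]
ft_force: [-10.5, -0.6, 4.0]
grip_width: 0.224
grip_force: 10.1
```

Request:
{"fn": "carry_out", "kwargs": {"steps": [[0,0,1,-0.3,-0.3,0,0.1],[0,0,2,-0.4,-0.6,0,0.1],[0,0,2,-0.4,-0.6,0,0.1]]}}

```text
time: 10.8
position: [0.5132, -0.3269, 0.1772]
tool_rot: [-0.032, 3.141, -0.002]
ft_force: [-2.0, -0.6, -0.4]
grip_width: 0.224
grip_force: 10.0
```

Request:
{"fn": "carry_out", "kwargs": {"steps": [[0,0,0,0,-0.3,0,0.1],[0,0,0,0,-0.6,0,0.1],[0,0,0,0,-0.6,0,0.1]]}}

```text
time: 11.1
position: [0.5133, -0.3271, 0.1771]
tool_rot: [0.038, -3.139, -0.011]
ft_force: [-3.9, 8.5, 3.5]
grip_width: 0.218
grip_force: 10.0
```

The arm is against the stop: y has stalled at -0.327 with 8.5 N pushing back. I'll release, rise and look.

Request:
{"fn": "carry_out", "kwargs": {"steps": [[0,0,0,0,0.2,0,0.6],[0,0,0,0,0.3,0,1],[0,0,0,0,0.3,0,1],[0,0,0,0,0.3,0,1],[0,0,0,0,0.3,0,1],[0,0,0,0,0.3,0,1],[0,0,0,0,0.3,0,1],[0,0,0,0,0.3,0,1],[0,0,0,0,0.3,4,1],[0,0,0,0,0.3,8,1],[0,0,0,0,0.3,12,1],[0,0,0,0,0.3,16,1]]}}

```text
time: 12.3
position: [0.5128, -0.3289, 0.339]
tool_rot: [-0.032, 3.141, -0.0]
ft_force: [1.0, -0.7, -0.4]
grip_width: 0.999
grip_force: 0.0
```

Request:
{"fn": "carry_out", "kwargs": {"steps": [[0,0,-8,0,4,2,1],[0,0,-16,0,8,4,1],[0,0,-24,0,12,4,1],[0,0,-32,0,16,4,1],[0,0,-40,0,20,4,1],[0,0,-48,0,24,4,1],[0,0,-56,0,25,4,1],[0,0,-64,0,26,4,1],[0,0,-72,0,26,4,1],[0,0,-80,0,26,4,1],[0,0,-88,0,26,4,1],[0,0,-90,0,26,4,1]]}}

```text
time: 13.5
position: [0.513, -0.0688, 0.3774]
tool_rot: [2.202, 2.24, 0.0]
ft_force: [0.9, -0.0, -0.5]
grip_width: 1.0
grip_force: 0.0
```

```bash
python3 - <<'E'
from h import *
np.set_printoptions(precision=3,suppress=True)
s=ctrl.get_state();print(s["position"],s["tool_rot"],s["joint_positions"])
w=shot("wrist","w3")["pixels"][:,:,::-1];a=shot("scene","scene4")["pixels"][:,:,::-1];shot("side","side4")
cv2.imwrite("pics/v5.png",np.hstack([cv2.resize(w,(400,300)),cv2.resize(a,(400,300))]))
def lids(im,z=.072):
    h=cv2.cvtColor(im["pixels"],cv2.COLOR_RGB2HSV)
    m=((h[...,0]>5)&(h[...,0]<20)&(h[...,1]>90)&(h[...,2]>60)).astype(np.uint8)
    m=cv2.morphologyEx(m,cv2.MORPH_OPEN,np.ones((3,3)))
    n,l,st,c=cv2.connectedComponentsWithStats(m)
    for i in range(1,n):
        if st[i,4]>150 and st[i,4]<6000: print(c[i],st[i,2:],p2w(im,*c[i],z)[:2])
for n in("w3","scene4","side4"): print(n);lids(load(n))
E
```

```text
[ 0.513 -0.069  0.377] [2.202 2.24  0.   ] [ 0.752  0.047 -0.695  1.407  0.031  1.697  0.079]
w3
[402.377  85.205] [  46   48 1700] [0.616 0.07 ]
[317.325  90.675] [  45   48 1686] [0.506 0.061]
[406.661 170.418] [  43   44 1467] [ 0.63 -0.04]
[392.541 259.48 ] [  40   38 1222] [ 0.619 -0.17 ]
[313.727 262.289] [  40   38 1216] [ 0.504 -0.176]
[322.575 360.935] [ 32  28 769] [ 0.52  -0.344]
scene4
[178.463  28.517] [ 110   41 1755] [ 0.602 -0.994]
[194.339  55.327] [ 116   46 2248] [ 0.595 -0.835]
[270.669 159.331] [ 21  16 266] [ 0.536 -0.332]
[306.41  199.429] [ 24  21 378] [ 0.504 -0.175]
[262.007 216.536] [ 25  21 405] [ 0.62  -0.168]
[278.331 261.272] [ 26  23 475] [ 0.631 -0.038]
[350.185 278.36 ] [ 26  24 439] [0.504 0.064]
[302.792 300.732] [ 26  26 500] [0.619 0.073]
side4
[454.623  81.386] [ 84  24 912] [ 0.678 -1.112]
[422.587 118.034] [ 120   74 5777] [ 0.662 -0.791]
[592.735 151.825] [ 21  45 543] [ 0.192 -0.813]
[378.091 156.021] [ 31  15 285] [ 0.675 -0.513]
[618.285 164.143] [ 32  28 659] [ 0.123 -0.774]
[411.844 163.997] [ 34  16 333] [ 0.581 -0.516]
[411.372 215.889] [ 24  19 371] [ 0.489 -0.292]
[333.848 227.848] [ 27  19 408] [ 0.617 -0.164]
[383.361 241.89 ] [ 28  19 410] [ 0.501 -0.17 ]
[298.403 257.942] [ 30  20 467] [ 0.628 -0.034]
[274.488 291.146] [ 30  22 520] [0.614 0.077]
[328.448 307.997] [ 30  24 576] [0.502 0.068]
```

View pics/v5.png

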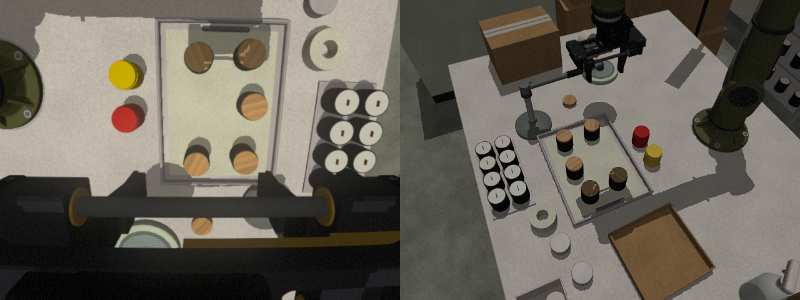

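The lamp head is parked right of the pan, and five candles are confirmed in all three views to within about 4 mm. I'll start with P1 at (0.505,0.064).

Request:
{"fn": "carry_out", "kwargs": {"squeeze": 25, "steps": [[0,0,0,-0.8,4,-4,1],[0,0,0,-0.8,8,-8,1],[0,0,0,-0.8,11,-12,1],[0,0,0,-0.8,13.3,-16,1],[0,0,0,-0.8,13.3,-20,1],[0,0,0,-0.8,13.3,-24,1],[0,0,0,-0.8,13.3,-27,1],[0,0,0,-0.8,13.3,-30,1],[0,0,0,-0.8,13.3,-33,1],[0,0,0,-0.8,13.3,-35.2,1],[0,0,0,-0.8,13.3,-35.2,1],[0,0,0,-0.8,13.3,-35.2,0.9]]}}

```text
time: 14.85
position: [0.5052, 0.0643, 0.0257]
tool_rot: [-2.197, -2.245, -0.0]
ft_force: [0.3, 0.1, -0.2]
grip_width: 0.965
grip_force: 0.0
```

Request:
{"fn": "carry_out", "kwargs": {"squeeze": 25, "steps": [[0,0,0,0,0,0,0.5],[0,0,0,0,0,0,0.5],[0,0,0,0,0,0,0.5],[0,0,0,0,0,0,0.5],[0,0,0,0,0,0,0.5],[0,0,0,0,0,0,0.5],[0,0,0,0,0,2,0.5],[0,0,0,0,0,4,0.5],[0,0,0,0,0,5,0.5],[0,0,0,0,0,5,0.5],[0,0,0,0,0,5,0.5]]}}

```text
time: 15.95
position: [0.5046, 0.0637, 0.0747]
tool_rot: [-2.198, -2.244, 0.001]
ft_force: [-0.5, 0.1, -2.9]
grip_width: 0.696
grip_force: 40.8
```

```bash
cat >> h.py <<'E'
def weigh(n=8):
    f=[]
    for _ in range(n):
        s=ctrl.get_state();f.append(s["ft_force"][2]); ctrl.get_image("side")
    print("fz mean",np.mean(f),"sd",np.std(f),"pos",s["position"],"rot",s["tool_rot"],"w",s["grip_width"],"gf",s["grip_force"],"t",s["time"],"trq",s["joint_torque"][[1,3]])
def lids(im,z=.072):
    h=cv2.cvtColor(im["pixels"],cv2.COLOR_RGB2HSV)
    m=((h[...,0]>5)&(h[...,0]<20)&(h[...,1]>90)&(h[...,2]>60)).astype(np.uint8)
    m=cv2.morphologyEx(m,cv2.MORPH_OPEN,np.ones((3,3)))
    n,l,st,c=cv2.connectedComponentsWithStats(m)
    for i in range(1,n):
        p=p2w(im,*c[i],z)
        if 200<st[i,4]<6000 and .38<p[0]<.72 and -.28<p[1]<.5: print(c[i],st[i,2:],p[:2])
E
python3 -c "
from h import *
np.set_printoptions(precision=3,suppress=True)
weigh()"
```

```text
fz mean -3.2583415525513777 sd 0.394602470398614 pos [0.505 0.064 0.075] rot [-2.198 -2.244  0.001] w 0.6962733826257284 gf 24.951569437980652 t 16.3 trq [-30.438 -29.558]
```

Fz is -3.26 N, about 0.33 kg, so P1 is filled. It goes to the far carton slot at (0.538,0.395).

Request:
{"fn": "carry_out", "kwargs": {"steps": [[0,0,0,0.2,2,0.5,0.5],[0,0,0,0.5,5,0.5,0.5],[0,0,1,0.8,8.5,0.5,0.5],[0,0,1,1.2,12,0.5,0.5],[0,0,1,1.5,15.5,0.5,0.5],[0,0,2,1.9,19,0.5,0.5],[0,0,2,2.2,22.5,0.5,0.5],[0,0,3,2.6,26,0.5,0.5],[0,0,3,2.9,29,0.5,0.5],[0,0,3,3.2,32,0.5,0.5],[0,0,3,3.3,33.1,0,0.5],[0,0,3,3.3,33.1,0,0.5]]}}

```text
time: 17.55
position: [0.5365, 0.3967, 0.074]
tool_rot: [-2.134, -2.303, 0.002]
ft_force: [-0.1, -0.1, -3.4]
grip_width: 0.69
grip_force: 24.9
```

```bash
python3 -c "
from h import *
np.set_printoptions(precision=3,suppress=True)
s=ctrl.get_state();print(s['position'],s['ft_force'],s['grip_width'])
w=shot('wrist','w4');shot('scene','s5');lids(w)
cv2.imwrite('pics/v6.png',np.hstack([cv2.resize(w['pixels'][:,:,::-1],(400,300)),load('s5')['pixels'][180:480,240:640,::-1]]))"
```

```text
[0.536 0.397 0.074] [-0.062 -0.107 -3.398] 0.6895375488667468
[319.698 365.703] [ 193   50 5696] [0.541 0.33 ]
```

View pics/v6.png

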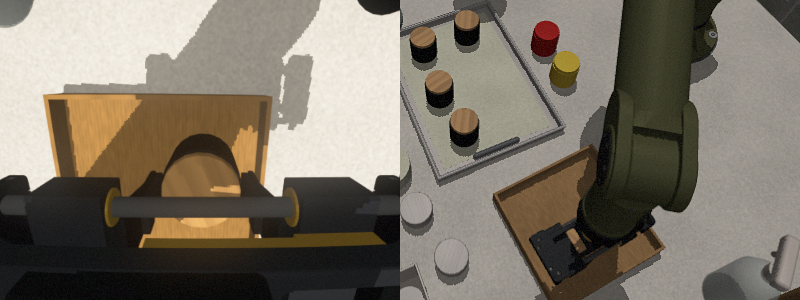

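```bash
python3 -c "
from h import *
np.set_printoptions(precision=3,suppress=True)
w=load('w4')
for p in [(75,152),(434,152),(432,280),(83,285)]: print(p2w(w,*p,.034)[:2])
s=load('s5')
for p in [(334,374),(240+265,180+246),(240+190,180-33)]: print(p2w(s,*p,.034)[:2])
"
```

```text
[0.371 0.45 ]
[0.604 0.466]
[0.617 0.379]
[0.367 0.355]
[0.618 0.229]
[0.365 0.449]
[ 0.106 -0.24 ]
```

Request:
{"fn": "carry_out", "kwargs": {"steps": [[0,0,0,0.4,-0.3,-1.5,0.5],[0,0,0,0.4,-0.3,-3,0.5],[0,0,0,0.4,-0.3,-4,0.5],[0,0,0,0.4,-0.3,-4.7,0.5],[0,0,0,0.4,-0.3,-4.7,0.5],[0,0,0,0.4,-0.3,-4.7,0.9],[0,0,0,0.4,-0.3,-4.7,0.9],[0,0,0,0.4,-0.3,-4.7,0.9],[0,0,0,0.4,-0.3,-4.7,0.9],[0,0,0,0.4,-0.3,-1,0.9],[0,0,0,0.4,-0.3,3,0.9],[0,0,0,0.4,-0.3,7,0.9]]}}

```text
time: 18.85
position: [0.5417, 0.392, 0.1465]
tool_rot: [-2.138, -2.301, 0.001]
ft_force: [1.5, 0.6, 0.1]
grip_width: 0.896
grip_force: 0.0
```

Request:
{"fn": "carry_out", "kwargs": {"steps": [[0,0,0,1,-3,3,1],[0,0,0,2,-7,6,1],[0,0,0,3,-11,8,1],[0,0,0,4,-15,8,1],[0,0,0,5,-19,8,1],[0,0,-1,6,-23,8,1],[0,0,-2,7,-27,8,1],[0,0,-3,7.5,-31,8,1],[0,0,-4,7.7,-32,8,1],[0,0,-4,7.7,-32,8,1],[0,0,-4,7.7,-32,8,1]]}}

```text
time: 19.95
position: [0.6187, 0.0741, 0.2255]
tool_rot: [-2.215, -2.227, -0.002]
ft_force: [-0.7, 1.5, 0.4]
grip_width: 1.0
grip_force: 0.0
```

```bash
python3 -c "
from h import *
np.set_printoptions(precision=3,suppress=True)
s=ctrl.get_state();print(s['position'],s['tool_rot'],s['ft_force'],s['time'])
for n in ('wrist','scene','side'): print(n);lids(shot(n,n+'6'))"
```

```text
[0.619 0.074 0.226] [-2.215 -2.227 -0.002] [-0.693  1.506  0.428] 19.95
wrist
[319.413 215.405] [  60   58 2759] [0.617 0.072]
[331.964 304.503] [  55   26 1113] [ 0.631 -0.025]
scene
[279.639 264.639] [ 26  19 274] [ 0.631 -0.029]
[303.624 300.52 ] [ 28  26 569] [0.617 0.073]
side
[333.889 227.952] [ 27  19 414] [ 0.617 -0.164]
[383.306 242.108] [ 28  19 418] [ 0.501 -0.169]
[298.497 258.154] [ 30  20 479] [ 0.628 -0.034]
[274.981 290.945] [ 31  23 578] [0.613 0.076]
```

Request:
{"fn": "carry_out", "kwargs": {"steps": [[0,0,0,-0.2,-0.1,-4,1],[0,0,0,-0.2,-0.1,-8,1],[0,0,0,-0.2,-0.1,-12,1],[0,0,0,-0.2,-0.1,-15,1],[0,0,0,-0.2,-0.1,-18,1],[0,0,0,-0.2,-0.1,-20,1],[0,0,0,-0.2,-0.1,-20,0.5],[0,0,0,-0.2,-0.1,-20,0.5],[0,0,0,-0.2,-0.1,-20,0.5],[0,0,0,-0.2,-0.1,-20,0.5],[0,0,0,-0.2,-0.1,-20,0.5],[0,0,0,-0.2,-0.1,-20,0.5]]}}

```text
time: 21.3
position: [0.6164, 0.0716, 0.0271]
tool_rot: [-2.217, -2.225, 0.001]
ft_force: [-4.8, 0.4, 7.2]
grip_width: 0.679
grip_force: 26.9
```

Request:
{"fn": "carry_out", "kwargs": {"steps": [[0,0,0,0,0,0,0.5],[0,0,0,0,0,2,0.5],[0,0,0,0,0,4,0.5],[0,0,0,0,0,5,0.5],[0,0,0,0,0,5,0.5],[0,0,0,0,0,5,0.5]]}}

```text
time: 21.9
position: [0.6168, 0.0707, 0.0749]
tool_rot: [2.218, 2.225, -0.001]
ft_force: [-0.8, 0.5, -1.7]
grip_width: 0.683
grip_force: 25.9
```

```bash
python3 -c "
from h import *
np.set_printoptions(precision=3,suppress=True)
weigh()"
```

```text
fz mean -2.127131988163047 sd 0.4776877474692923 pos [0.617 0.071 0.075] rot [-2.217 -2.225  0.001] w 0.6790147643099532 gf 25.878002420067787 t 22.25 trq [-45.482 -28.872]
```

```bash
python3 -c "
from h import *
np.set_printoptions(precision=3,suppress=True)
weigh(12)"
```

```text
fz mean -1.8901886794629468 sd 0.33190303137221167 pos [0.617 0.071 0.075] rot [2.218 2.225 0.   ] w 0.6789115645848894 gf 25.87748274207115 t 22.85 trq [-45.497 -28.943]
```

Overall mean is -1.98 N, about 0.20 kg, so P2 is unfilled. I'll set it back down and move on to P3.

Request:
{"fn": "carry_out", "kwargs": {"steps": [[0,0,0,0,0,-2,0.5],[0,0,0,0,0,-3.5,0.5],[0,0,0,0,0,-4.7,0.5],[0,0,0,0,0,-4.7,0.5],[0,0,0,0,0,-4.7,0.95],[0,0,0,0,0,-4.7,0.95],[0,0,0,0,0,-4.7,0.95],[0,0,0,0,0,-4.7,0.95],[0,0,0,0,0,-1,1],[0,0,0,0,0,3,1],[0,0,0,0,0,7,1],[0,0,0,0,0,11,1]]}}

```text
time: 24.1
position: [0.6169, 0.0711, 0.1871]
tool_rot: [2.217, 2.225, 0.0]
ft_force: [1.0, 0.5, -0.2]
grip_width: 0.995
grip_force: 0.0
```

Request:
{"fn": "carry_out", "kwargs": {"steps": [[0,0,0,0.4,-4,3,1],[0,0,0,0.8,-8,4,1],[0,0,0,1.2,-10.7,4,1],[0,0,0,1.2,-10.7,4,1],[0,0,0,1.2,-10.7,4,1]]}}

```text
time: 24.6
position: [0.6289, -0.0365, 0.2252]
tool_rot: [-2.219, -2.223, -0.0]
ft_force: [-0.5, 0.6, -0.2]
grip_width: 0.999
grip_force: 0.0
```

```bash
python3 -c "
from h import *
np.set_printoptions(precision=3,suppress=True)
s=ctrl.get_state();print(s['position'],s['tool_rot'],s['ft_force'],s['time'])
for n in ('wrist','scene','side'): print(n);lids(shot(n,n+'7'))"
```

```text
[ 0.629 -0.036  0.225] [-2.219 -2.223 -0.   ] [-0.541  0.616 -0.199] 24.6
wrist
[309.435  98.911] [  64   67 3423] [0.618 0.07 ]
[323.015 215.489] [  59   58 2749] [ 0.631 -0.039]
[313.295 311.515] [ 32  10 237] [ 0.621 -0.144]
[313.196 351.582] [ 37  10 280] [ 0.62  -0.193]
scene
[309.767 200.442] [ 19  20 249] [ 0.498 -0.169]
[263.403 216.782] [ 21  21 357] [ 0.618 -0.166]
[278.233 261.349] [ 27  24 481] [ 0.631 -0.038]
[302.903 300.377] [ 27  26 554] [0.619 0.072]
side
[333.818 227.908] [ 27  19 411] [ 0.617 -0.164]
[383.337 242.063] [ 28  19 415] [ 0.501 -0.17 ]
[298.477 258.138] [ 30  20 478] [ 0.628 -0.034]
[274.367 291.019] [ 30  22 532] [0.614 0.076]
```

Request:
{"fn": "carry_out", "kwargs": {"steps": [[0,0,0,0.1,-0.1,-4,1],[0,0,0,0.1,-0.1,-8,1],[0,0,0,0.1,-0.1,-12,1],[0,0,0,0.1,-0.1,-15,1],[0,0,0,0.1,-0.1,-18,1],[0,0,0,0.1,-0.1,-20,1],[0,0,0,0.1,-0.1,-20,0.5],[0,0,0,0.1,-0.1,-20,0.5],[0,0,0,0.1,-0.1,-20,0.5],[0,0,0,0.1,-0.1,-20,0.5],[0,0,0,0.1,-0.1,-20,0.5],[0,0,0,0.1,-0.1,-20,0.5]]}}

```text
time: 25.95
position: [0.6296, -0.0366, 0.0271]
tool_rot: [-2.218, -2.225, 0.001]
ft_force: [-4.6, 0.8, 6.1]
grip_width: 0.68
grip_force: 27.2
```

Request:
{"fn": "carry_out", "kwargs": {"steps": [[0,0,0,0,0,0,0.5],[0,0,0,0,0,2,0.5],[0,0,0,0,0,4,0.5],[0,0,0,0,0,5,0.5],[0,0,0,0,0,5,0.5],[0,0,0,0,0,5,0.5]]}}

```text
time: 26.55
position: [0.6296, -0.0372, 0.0747]
tool_rot: [-2.218, -2.225, 0.001]
ft_force: [-0.4, 0.3, -3.7]
grip_width: 0.681
grip_force: 26.1
```

```bash
python3 -c "
from h import *
np.set_printoptions(precision=3,suppress=True)
weigh(14)"
```

```text
fz mean -3.4892315238054863 sd 0.4999169359749842 pos [ 0.63  -0.037  0.075] rot [2.218 2.225 0.   ] w 0.6808527385629846 gf 26.139237955212593 t 27.2 trq [-47.792 -29.67 ]
```

Fz is -3.49 N, about 0.36 kg, so P3 is filled. It goes to slot (0.441,0.387), by way of the free lane at x≈0.50.

Request:
{"fn": "carry_out", "kwargs": {"steps": [[0,0,0,-3,0,0.5,0.5],[0,0,0,-6.5,0,0.5,0.5],[0,0,0,-10,0.5,0.5,0.5],[0,0,0,-13,2,0.5,0.5],[0,0,1,-13.5,5,0.5,0.5],[0,0,1,-14,8.5,0.5,0.5],[0,0,1,-14,12,0.5,0.5],[0,0,2,-14,15.5,0.5,0.5],[0,0,2,-14,19,0.5,0.5],[0,0,3,-14.5,22.5,0.5,0.5],[0,0,3,-15,26,0.5,0.5],[0,0,4,-16,29.5,0.5,0.5]]}}

```text
time: 28.45
position: [0.4705, 0.2593, 0.0807]
tool_rot: [2.139, 2.3, 0.002]
ft_force: [1.4, 0.4, -3.9]
grip_width: 0.679
grip_force: 27.3
```

Request:
{"fn": "carry_out", "kwargs": {"steps": [[0,0,0,-1,3.5,0,0.5],[0,0,0,-2,7,0,0.5],[0,0,0,-2.8,10.5,0,0.5],[0,0,0,-2.9,12.8,0,0.5],[0,0,0,-2.9,12.8,0,0.5],[0,0,0,-2.9,12.8,0,0.5]]}}

```text
time: 29.05
position: [0.4407, 0.3863, 0.0802]
tool_rot: [2.137, 2.302, -0.001]
ft_force: [1.2, -0.8, -4.4]
grip_width: 0.679
grip_force: 27.3
```

```bash
python3 -c "
from h import *
np.set_printoptions(precision=3,suppress=True)
s=ctrl.get_state();print(s['position'],s['tool_rot'],s['ft_force'],s['grip_width'],s['time'])
w=shot('wrist','w8')
cv2.imwrite('pics/v8.png',w['pixels'][:,:,::-1])"
```

```text
[0.441 0.386 0.08 ] [ 2.137  2.302 -0.001] [ 1.233 -0.762 -4.442] 0.6794284196308439 29.05
```

View pics/v8.png

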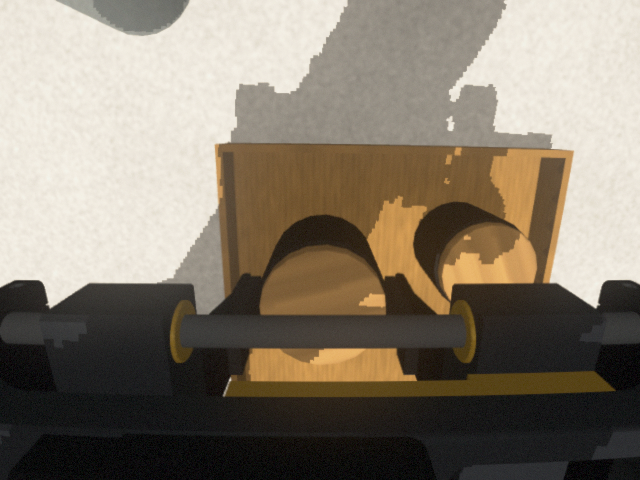

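The picture shows candle 1 upright in the carton with its lid at (488,265), and the held candle clear of it and of the left wall. I'll lower it.

Request:
{"fn": "carry_out", "kwargs": {"steps": [[0,0,0,0,0,-1.5,0.5],[0,0,0,0,0,-3,0.5],[0,0,0,0,0,-4.3,0.5],[0,0,0,0,0,-5.3,0.5],[0,0,0,0,0,-5.3,0.5],[0,0,0,0,0,-5.3,0.88],[0,0,0,0,0,-5.3,0.88],[0,0,0,0,0,-5.3,0.88],[0,0,0,0,0,-5.3,0.88],[0,0,0,0,0,-1,0.88],[0,0,0,0,0,4,0.88],[0,0,0,0,0,9,0.88]]}}

```text
time: 30.3
position: [0.4397, 0.386, 0.1709]
tool_rot: [-2.137, -2.301, 0.003]
ft_force: [0.5, 0.6, -0.3]
grip_width: 0.877
grip_force: 0.0
```

Request:
{"fn": "carry_out", "kwargs": {"steps": [[0,0,0,1,-4,3,1],[0,0,0,2,-9,5,1],[0,0,0,3,-14,5,1],[0,0,-1,4,-19,5,1],[0,0,-2,5,-24,5,1],[0,0,-3,5.5,-29,5,1],[0,0,-4,6,-34,5,1],[0,0,-4,6,-39,5,1],[0,0,-4,6,-44,5,1],[0,0,-4,6.1,-49,5,1],[0,0,-4,6.1,-54,5,1],[0,0,-4,6.1,-56,5,1]]}}

```text
time: 31.5
position: [0.5009, -0.1785, 0.2193]
tool_rot: [-2.223, -2.219, 0.002]
ft_force: [1.4, -0.3, 1.5]
grip_width: 0.998
grip_force: 0.0
```

```bash
python3 -c "
from h import *
np.set_printoptions(precision=3,suppress=True)
s=ctrl.get_state();print(s['position'],s['tool_rot'],s['ft_force'],s['time'])
for n in ('wrist','scene','side'): print(n);lids(shot(n,n+'9'))"
```

```text
[ 0.501 -0.178  0.219] [-2.223 -2.219  0.002] [ 1.411 -0.347  1.472] 31.5
wrist
[442.917 206.239] [  61   61 2893] [ 0.619 -0.171]
[324.078 212.489] [  61   60 2894] [ 0.504 -0.177]
scene
[306.304 199.277] [ 24  19 375] [ 0.504 -0.175]
[261.923 216.551] [ 25  21 401] [ 0.621 -0.168]
[303.198 300.11 ] [ 28  25 555] [0.618 0.072]
side
[333.799 227.902] [ 27  19 407] [ 0.617 -0.164]
[383.368 241.998] [ 28  19 413] [ 0.501 -0.17 ]
[274.134 290.593] [ 31  22 545] [0.615 0.076]
```

Request:
{"fn": "carry_out", "kwargs": {"steps": [[0,0,0,0.2,0.4,-4,1],[0,0,0,0.2,0.4,-8,1],[0,0,0,0.2,0.4,-12,1],[0,0,0,0.2,0.4,-15,1],[0,0,0,0.2,0.4,-18,1],[0,0,0,0.2,0.4,-19.4,1],[0,0,0,0.2,0.4,-19.4,0.5],[0,0,0,0.2,0.4,-19.4,0.5],[0,0,0,0.2,0.4,-19.4,0.5],[0,0,0,0.2,0.4,-19.4,0.5],[0,0,0,0.2,0.4,-19.4,0.5],[0,0,0,0.2,0.4,-19.4,0.5]]}}

```text
time: 32.85
position: [0.5042, -0.1704, 0.0275]
tool_rot: [2.218, 2.224, -0.001]
ft_force: [-4.0, 0.2, 6.2]
grip_width: 0.681
grip_force: 25.0
```

Request:
{"fn": "carry_out", "kwargs": {"steps": [[0,0,0,0,0,0,0.5],[0,0,0,0,0,2,0.5],[0,0,0,0,0,4,0.5],[0,0,0,0,0,5,0.5],[0,0,0,0,0,5,0.5],[0,0,0,0,0,5,0.5]]}}

```text
time: 33.45
position: [0.5037, -0.17, 0.0757]
tool_rot: [-2.218, -2.225, 0.0]
ft_force: [0.7, -0.0, -1.9]
grip_width: 0.675
grip_force: 25.0
```

```bash
python3 -c "
from h import *
np.set_printoptions(precision=3,suppress=True)
weigh(14)"
```

```text
fz mean -1.9107542491431586 sd 0.5162978439462613 pos [ 0.504 -0.17   0.076] rot [2.218 2.225 0.   ] w 0.6786898692532337 gf 24.99941200017929 t 34.1 trq [-35.001 -29.204]
```

P5 reads -1.91 N, so it is unfilled. I'll put it back and go to P4.

Request:
{"fn": "carry_out", "kwargs": {"steps": [[0,0,0,0,0,-2,0.5],[0,0,0,0,0,-3.5,0.5],[0,0,0,0,0,-4.8,0.5],[0,0,0,0,0,-4.8,0.5],[0,0,0,0,0,-4.8,0.95],[0,0,0,0,0,-4.8,0.95],[0,0,0,0,0,-4.8,0.95],[0,0,0,0,0,-4.8,0.95],[0,0,0,0,0,-1,1],[0,0,0,0,0,3,1],[0,0,0,0,0,7,1],[0,0,0,0,0,11,1]]}}

```text
time: 35.35
position: [0.5039, -0.1698, 0.1881]
tool_rot: [2.217, 2.225, -0.0]
ft_force: [0.5, -0.7, 0.8]
grip_width: 0.999
grip_force: 0.0
```

Request:
{"fn": "carry_out", "kwargs": {"steps": [[0,0,0,4,0,3,1],[0,0,0,8,0,4,1],[0,0,0,11.5,0.1,4,1],[0,0,0,11.5,0.1,4,1],[0,0,0,11.5,0.1,4,1]]}}

```text
time: 35.85
position: [0.6189, -0.1684, 0.2253]
tool_rot: [-2.215, -2.225, 0.0]
ft_force: [0.1, 0.6, -0.4]
grip_width: 1.002
grip_force: 0.0
```

```bash
python3 -c "
from h import *
np.set_printoptions(precision=3,suppress=True)
s=ctrl.get_state();print(s['position'],s['tool_rot'],s['ft_force'],s['time'])
for n in ('wrist','scene','side'): print(n);lids(shot(n,n+'10'))"
```

```text
[ 0.619 -0.168  0.225] [-2.215 -2.225  0.   ] [ 0.112  0.565 -0.391] 35.85
wrist
[322.719 214.585] [  60   58 2765] [ 0.62 -0.17]
[208.277 220.818] [  60   59 2738] [ 0.506 -0.177]
scene
[305.69  199.364] [ 24  19 365] [ 0.505 -0.176]
[261.936 216.657] [ 25  21 405] [ 0.621 -0.168]
[302.928 300.525] [ 28  26 543] [0.619 0.072]
side
[333.818 227.86 ] [ 27  19 407] [ 0.617 -0.164]
[382.695 241.646] [ 28  18 410] [ 0.503 -0.17 ]
[274.067 290.44 ] [ 31  22 554] [0.616 0.075]
```

Request:
{"fn": "carry_out", "kwargs": {"steps": [[0,0,0,0.1,0,-4,1],[0,0,0,0.1,0,-8,1],[0,0,0,0.1,0,-12,1],[0,0,0,0.1,0,-15,1],[0,0,0,0.1,0,-18,1],[0,0,0,0.1,0,-20,1],[0,0,0,0.1,0,-20,0.5],[0,0,0,0.1,0,-20,0.5],[0,0,0,0.1,0,-20,0.5],[0,0,0,0.1,0,-20,0.5],[0,0,0,0.1,0,-20,0.5],[0,0,0,0.1,0,-20,0.5]]}}

```text
time: 37.2
position: [0.6199, -0.1694, 0.0279]
tool_rot: [2.218, 2.224, -0.002]
ft_force: [-5.0, -0.8, 6.9]
grip_width: 0.68
grip_force: 25.0
```

Request:
{"fn": "carry_out", "kwargs": {"steps": [[0,0,0,0,0,0,0.5],[0,0,0,0,0,2,0.5],[0,0,0,0,0,4,0.5],[0,0,0,0,0,5,0.5],[0,0,0,0,0,5,0.5],[0,0,0,0,0,5,0.5]]}}

```text
time: 37.8
position: [0.6195, -0.169, 0.0756]
tool_rot: [-2.217, -2.225, 0.001]
ft_force: [-0.2, -0.7, -4.1]
grip_width: 0.684
grip_force: 25.0
```

```bash
python3 -c "
from h import *
np.set_printoptions(precision=3,suppress=True)
weigh(14)"
```

```text
fz mean -3.140809554653554 sd 0.5581865952540347 pos [ 0.62  -0.169  0.076] rot [2.218 2.225 0.   ] w 0.6818260202162892 gf 24.999501407146454 t 38.45 trq [-49.719 -29.877]
```

P4 reads -3.14 N, so it is filled. It goes to slot (0.547,0.293).

Request:
{"fn": "carry_out", "kwargs": {"steps": [[0,0,0,0,3,0.5,0.5],[0,0,0,0,6.5,0.5,0.5],[0,0,0,-0.5,10,0.5,0.5],[0,0,0,-3,12.5,0.5,0.5],[0,0,0,-6,13.5,0.5,0.5],[0,0,0,-9,14.5,0.5,0.5],[0,0,0,-11.5,16.5,0.5,0.5],[0,0,1,-12,20,0.5,0.5],[0,0,1,-12,23.5,0.5,0.5],[0,0,2,-12,27,0.5,0.5],[0,0,3,-11.5,30.5,0.5,0.5],[0,0,4,-10.5,34,0.5,0.5]]}}

```text
time: 39.7
position: [0.5148, 0.1722, 0.0818]
tool_rot: [2.137, 2.301, -0.0]
ft_force: [1.2, 0.2, -2.9]
grip_width: 0.682
grip_force: 25.0
```

Request:
{"fn": "carry_out", "kwargs": {"steps": [[0,0,0,1,3.5,0,0.5],[0,0,0,2,7,0,0.5],[0,0,0,2.9,10.5,0,0.5],[0,0,0,3.2,12.2,0,0.5],[0,0,0,3.2,12.2,0,0.5],[0,0,0,3.2,12.2,0,0.5]]}}

```text
time: 40.3
position: [0.5468, 0.2925, 0.081]
tool_rot: [2.138, 2.301, -0.001]
ft_force: [0.8, 0.2, -3.6]
grip_width: 0.678
grip_force: 25.0
```

Request:
{"fn": "carry_out", "kwargs": {"steps": [[0,0,0,0,0,-1.5,0.5],[0,0,0,0,0,-3,0.5],[0,0,0,0,0,-4.3,0.5],[0,0,0,0,0,-5.3,0.5],[0,0,0,0,0,-5.3,0.5],[0,0,0,0,0,-5.3,0.88],[0,0,0,0,0,-5.3,0.88],[0,0,0,0,0,-5.3,0.88],[0,0,0,0,0,-5.3,0.88],[0,0,0,0,0,-1,0.88],[0,0,0,0,0,4,0.88],[0,0,0,0,0,9,0.88]]}}

```text
time: 41.5
position: [0.5465, 0.2931, 0.1724]
tool_rot: [-2.138, -2.301, 0.001]
ft_force: [1.6, 0.3, 0.7]
grip_width: 0.879
grip_force: 0.0
```

Request:
{"fn": "carry_out", "kwargs": {"steps": [[0,0,0,0,-4,4,1],[0,0,0,0,-8,8,1],[0,0,0,0,-12,12,1],[0,0,8,-1,-16,15,1],[0,0,16,-1,-20,16,1],[0,0,24,-2,-24,16,1],[0,0,32,-2,-28,16,1],[0,0,40,-3,-32,16,1],[0,0,48,-3,-36,16,1],[0,0,56,-3,-40,16,1],[0,0,64,-3,-44,16,1],[0,0,72,-3,-48,16,1]]}}

```text
time: 42.7
position: [0.5168, -0.1891, 0.3313]
tool_rot: [0.439, 3.11, -0.001]
ft_force: [1.0, 0.6, -0.1]
grip_width: 0.998
grip_force: 0.0
```

```bash
python3 -c "
from h import *
np.set_printoptions(precision=3,suppress=True)
s=ctrl.get_state();print(s['position'],s['tool_rot'],s['joint_positions'],s['time'])
for n in ('wrist','scene','side'): print(n);lids(shot(n,n+'11'))
cv2.imwrite('pics/v11.png',np.hstack([cv2.resize(load('wrist11')['pixels'][:,:,::-1],(400,300)),load('scene11')['pixels'][150:450,150:550,::-1]]))"
```

```text
[ 0.517 -0.189  0.331] [ 0.439  3.11  -0.001] [ 0.966  0.127 -0.736  1.432  0.086  1.614  1.528] 42.7
wrist
[327.272 181.885] [  48   47 1771] [ 0.504 -0.179]
[531.349 212.623] [  46   44 1565] [0.615 0.067]
scene
[305.734 199.235] [ 24  19 361] [ 0.505 -0.176]
[301.942 300.906] [ 27  25 467] [0.621 0.072]
side
[382.749 241.562] [ 28  18 406] [ 0.503 -0.171]
[273.75  290.737] [ 30  21 513] [0.616 0.076]
```

View pics/v11.png

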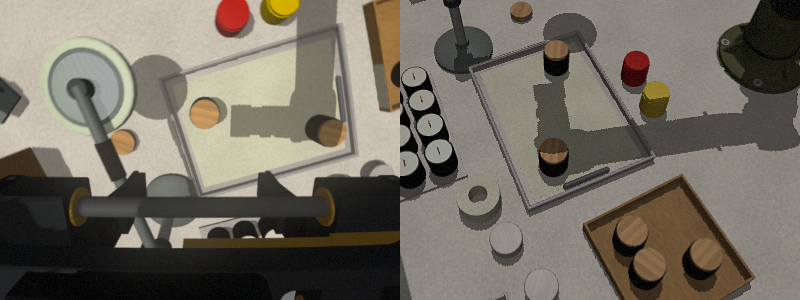

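```bash
python3 -c "
from h import *
np.set_printoptions(precision=3,suppress=True)
s=load('scene11')
for p in [(380,379),(398,413),(453,402)]: print(p2w(s,*p,.073)[:2])
for q in [(.547,.293,.073),(.541,.393,.073),(.441,.387,.073)]: print(w2p(s,q),w2p(load('side11'),q))
w=load('wrist11')
for p in [(150,242),(190,280),(128,142)]: print(p2w(w,*p,.212)[:2])
b=load('side11')['pixels'][330:480,120:360,::-1];a=s['pixels'][330:480,320:520,::-1]
cv2.imwrite('pics/v12.png',np.hstack([cv2.resize(a,None,fx=1.8,fy=1.8,interpolation=2),cv2.resize(b,None,fx=1.8,fy=1.8,interpolation=2)]))"
```

```text
[0.55  0.284]
[0.549 0.353]
[0.446 0.377]
[383.427 382.521] [235.396 380.927]
[412.962 431.73 ] [198.445 428.095]
[458.126 406.054] [256.946 453.911]
[ 0.493 -0.348]
[ 0.539 -0.326]
[ 0.405 -0.33 ]
```

View pics/v12.png

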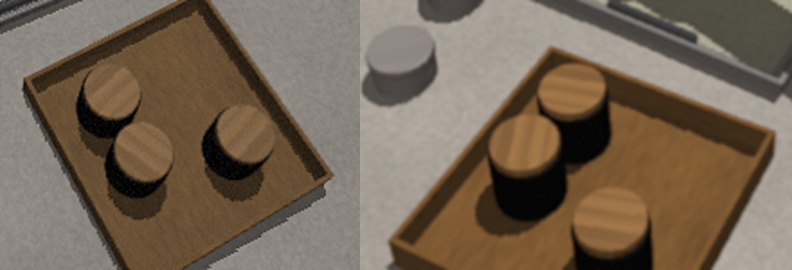

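All three filled candles stand upright in the carton. One was shifted about 4 cm but is still upright and clear of the others, so I'll leave it. The two unfilled ones stand on the pan at (0.505,-0.176) and (0.617,0.073). Next I'll bring the lamp back.

Request:
{"fn": "carry_out", "kwargs": {"squeeze": 10, "steps": [[0,0,8,-0.2,-4,0,1],[0,0,16,-0.4,-8,0,1],[0,0,18,-0.4,-12,0,1],[0,0,18,-0.4,-13.8,0,1],[0,0,18,-0.4,-13.8,0,1],[0,0,18,-0.4,-13.8,-4,1],[0,0,18,-0.4,-13.8,-8,1],[0,0,18,-0.4,-13.8,-12,1],[0,0,18,-0.4,-13.8,-15.4,1],[0,0,18,-0.4,-13.8,-15.4,1],[0,0,18,-0.4,-13.8,-15.4,0.7],[0,0,18,-0.4,-13.8,-15.4,0.5]]}}

```text
time: 44.05
position: [0.515, -0.3244, 0.1802]
tool_rot: [-0.046, 3.138, -0.003]
ft_force: [0.2, -0.8, 0.0]
grip_width: 0.897
grip_force: 0.0
```

Request:
{"fn": "carry_out", "kwargs": {"squeeze": 10, "steps": [[0,0,0,0,0,0,0.1],[0,0,0,0,0,0,0.1],[0,0,0,0,0,0,0.1],[0,0,0,0,0,0,0.1],[0,0,0,0,0,0,0.1],[0,0,0,0,0,0,0.1],[0,0,0,0,0,0,0.1],[0,0,0,0,0,0,0.1],[0,0,0,0,0,0,0.1],[0,0,0,0,0,0,0.1]]}}

```text
time: 45.05
position: [0.5129, -0.3254, 0.1773]
tool_rot: [-0.044, 3.141, -0.001]
ft_force: [-0.2, -1.4, 0.7]
grip_width: 0.221
grip_force: 10.0
```

Request:
{"fn": "carry_out", "kwargs": {"steps": [[0,0,-4,0,1.3,0,0.1],[0,0,-8,0.1,2.6,0,0.1],[0,0,-12,0.3,3.9,0,0.1],[0,0,-16,0.6,5.2,0,0.1],[0,0,-20,1.0,6.5,0,0.1],[0,0,-24,1.4,7.7,0,0.1],[0,0,-28,2.0,8.9,0,0.1],[0,0,-32,2.6,10.1,0,0.1],[0,0,-36,3.3,11.2,0,0.1],[0,0,-40,4.1,12.3,0,0.1],[0,0,-44,5.0,13.3,0,0.1],[0,0,-48,5.9,14.2,0,0.1]]}}

```text
time: 46.25
position: [0.5722, -0.1835, 0.1773]
tool_rot: [1.242, 2.885, -0.002]
ft_force: [0.3, -2.6, -0.7]
grip_width: 0.225
grip_force: 10.0
```

Request:
{"fn": "carry_out", "kwargs": {"steps": [[0,0,-4,1.0,0.9,0,0.1],[0,0,-8,2.0,1.7,0,0.1],[0,0,-12,3.1,2.4,0,0.1],[0,0,-15.4,4.1,3.0,0,0.1],[0,0,-15.4,4.1,3.0,0,0.1],[0,0,-15.4,4.1,3.0,0,0.1]]}}

```text
time: 46.85
position: [0.6138, -0.1537, 0.1773]
tool_rot: [1.612, 2.695, 0.0]
ft_force: [2.2, -2.8, -1.4]
grip_width: 0.224
grip_force: 10.0
```

```bash
python3 -c "
from h import *
np.set_printoptions(precision=3,suppress=True)
s=ctrl.get_state();print(s['position'],s['tool_rot'],s['ft_force'],s['time'])
for n in ('wrist','scene','side'): shot(n,n+'13')
a=load('scene13')
cv2.imwrite('pics/v13.png',np.hstack([cv2.resize(load('side13')['pixels'][:,:,::-1],(400,300)),a['pixels'][150:450,150:550,::-1]]))
c=[p2w(a,*p,.02)[:2] for p in [(222,217),(328,184),(402,306),(279,355)]];print(np.mean(c,0))
print(w2p(a,[.557,-.048,.194]),w2p(load('side13'),[.557,-.048,.194]))"
```

```text
[ 0.614 -0.154  0.177] [1.612 2.695 0.   ] [ 2.249 -2.836 -1.358] 46.85
[ 0.558 -0.048]
[307.501 213.924] [333.136 213.894]
```

View pics/v13.png

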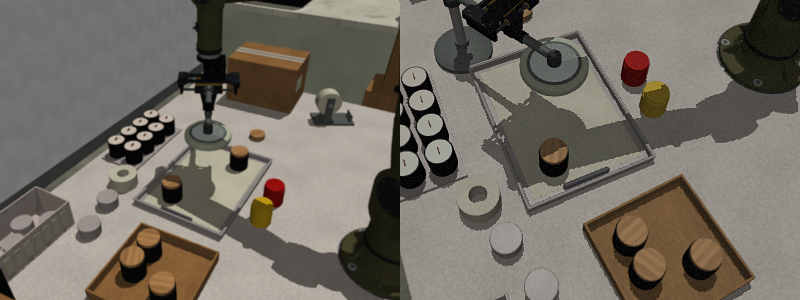

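The lamp head is at scene (304,217), about 1 cm from the pan middle and as near as its arc allows. I'll release and back off.

Request:
{"fn": "carry_out", "kwargs": {"steps": [[0,0,0,0,0,0,1],[0,0,0,0,0,0,1],[0,0,0,0,0,0,1],[0,0,0,0,0,0,1],[0,0,0,0,0,0,1],[0,0,0,0,0,0,1],[0,0,0,0,0,0,1],[0,0,0,0,0,0,1],[0,0,0,0,0,4,1],[0,0,0,0,0,8,1],[0,0,0,0,0,12,1],[0,0,0,0,0,16,1]]}}

```text
time: 48.2
position: [0.6128, -0.1529, 0.339]
tool_rot: [1.613, 2.696, 0.0]
ft_force: [0.6, -0.6, 0.4]
grip_width: 0.997
grip_force: 0.0
```

Request:
{"fn": "carry_out", "kwargs": {"steps": [[0,0,0,-3,-4,1,1],[0,0,0,-6,-8,1,1],[0,0,0,-9,-12,1,1],[0,0,0,-11,-16,1,1],[0,0,0,-13,-20,1,1],[0,0,0,-15,-24,1,1],[0,0,0,-15,-24,1,1],[0,0,0,-15,-24,1,1]]}}

```text
time: 49.0
position: [0.4622, -0.394, 0.3469]
tool_rot: [-1.616, -2.693, -0.001]
ft_force: [0.9, 0.4, 0.3]
grip_width: 1.001
grip_force: 0.0
```

```bash
python3 -c "
from h import *
np.set_printoptions(precision=3,suppress=True)
for n in ('scene','side'): print(n);lids(shot(n,n+'14'))
a=load('scene14');g=a['pixels']
A,B=[cv2.cvtColor(load('scene'+k)['pixels'],cv2.COLOR_RGB2GRAY)[185:250,260:345].astype(np.float32) for k in ('13','14')]
print(cv2.phaseCorrelate(A,B), p2w(a,304,217,.194))
C=[cv2.cvtColor(load('scene'+k)['pixels'],cv2.COLOR_RGB2GRAY)[330:480,330:510].astype(np.float32) for k in ('11','14')]
print(cv2.phaseCorrelate(*C))
cv2.imwrite('pics/v14.png',np.hstack([cv2.resize(load('side14')['pixels'][:,:,::-1],(400,300)),g[150:450,150:550,::-1]]))"
```

```text
scene
[303.203 300.277] [ 28  24 546] [0.618 0.072]
side
[382.845 241.861] [ 27  17 374] [ 0.502 -0.17 ]
[274.431 290.459] [ 32  22 555] [0.615 0.075]
((0.0853748616609451, -0.10315879475796663), 0.6351531161202325) [ 0.567 -0.044  0.194]
((0.013378010399932805, -0.007860889677502314), 1.026069778442383)
```

View pics/v14.png

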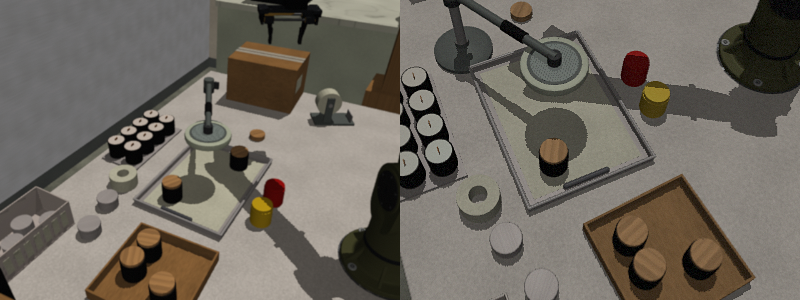

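The final view shows the lamp head over the pan middle at (304,217), three candles upright in the carton and two standing on the pan. The bystanders I can see haven't moved, and the arm is clear of everything. Handing in.

```bash
python3 -c "
from bench import ctrl
print(ctrl.close_job())"
```

```text
the job is handed in; nothing more can be done
None
```

The job is handed in: the three filled candles stand in the carton, though one was knocked about 4 cm off its slot, the two unfilled ones stand on the pan, and the lamp head is back about 1 cm from the pan's middle; no verdict came back.

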